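# Dispense collar stays by size

## Robot

A 6-joint arm with a two-finger parallel gripper is mounted at the origin on the work surface. World frame = base frame: x ahead of the robot, y to its left, z up, the work surface at z = 0. Lengths are in m, angles in rad, forces in N, time in s.
With the tool pointing down it reaches from about 0.375 to 0.925 m from the base axis. Payload 5.7 kg.
Tool frame: the origin (TCP) lies at the very end of the fingers, on their centre line; the grasp point (between the pads) lies 19 mm behind it (r.tcp_to_grasp is the distance from the TCP to the grasp point, in m); z points along the fingers, y is the direction in which the jaws open and shut (so a half turn about z gives the same grasp; the last joint's range is limited). The gripper opens to 88 mm and grips with 3 to 60 N. Pads are 20 mm wide; open, the fingers measure 115 mm over their backs; the gripper's body (75 mm by 178 mm) begins 61 mm behind the grasp point.
Start: joints at [-1.308, 0.359, 1.51, -0, 1.272, -0.115], TCP at [0.221, -0.558, 0.223] pointing down, gripper open.
Joint ranges: [-2.97, 2.97], [-1.01, 2.36], [0.21, 2.38], [-0.96, 4.11], [0.2, 2.71], [-2.98, 2.98]. Speed limits (rad/s): [2.39, 2.39, 3.14, 3.14, 3.14, 3.14].

## Interface

Orientations are given as a unit quaternion [x, y, z, w].
In Python, from rig import r gives the robot as it stands.
- The arm moves only by the tool move_arm, never from a script. Its argument "commands" is a list of rows, each a list of 3 entries, a list of its own where there are three numbers: the turn, a rotation vector about the tool's x, y, z as a fraction of full scale, then the shift along the tool's x, y, z as a fraction of full scale, then the opening, from -1 (shut) to 1 (fully open), so that 0 is half open. In form: [[[ax, ay, az], [dx, dy, dz], hand], ...]. A call has 1 to 8 rows; each row is the pose to reach, as a shift and turn from the pose commanded when the call began, along the tool's axes at that moment; what a row does not reach only later rows make up. Full scale, the value 1, is 15 cm for a shift and 90 degrees for a turn. A row lasts 1/12 s, in which the tool goes at most 41.7 mm and 7.16 degrees, less where a joint would pass 70% of its speed; a pose out of reach is approached as far as the arm can. A call with a number of a shift or a turn outside -1 to 1 is refused whole. A call with a gripper value outside its range is refused whole. The fingers move at their own pace and stop on an object; "newtons" is the grip in N (left out, the last holds). Time passes only in rows, so rows that repeat a pose let the fingers close. It gives the time, the measured TCP pose, the force and the opening at its end, in the units of the state.
- r.get_state(): the state, without advancing time (a new reading comes with each control period).
- r.get_image(name): name is "scene" or "top" or "wrist"; returns a dict with "img" (480x640x3 uint8, blue, green, red), "fx", "fy", "cx", "cy" (pixels), "rvec" (rotation vector, rad) and "tvec" (3), from world to camera coordinates, as OpenCV has them; the wrist camera has in their place "hand_eye" (4x4, takes a point from camera to tool coordinates, whose origin is the TCP and whose axes are the flange's). Camera axes: x right, y down, z forward; pixel columns grow to the right and rows downward; lengths in m; the calibration is good to about 2 mm. A picture is of the moment at which its call begins: read the wrist's pose just before it. There is no depth.
- r.finish_job(): hands the job in, once; it reports no verdict.
The state is a dict: "clock": time; "qpos": joint angles; "joint_vel": joint speeds; "joint_efforts": joint torques, N m; "ee_pos": TCP position; "eef_rot": TCP orientation; "force": force on the tool from outside, world axes, zero at the start; "wrist_torque": the same for the moment, N m; "gripper_width": finger opening in m.
Only numpy, scipy, OpenCV 4.12 (cv2) and the standard library are available. Lean on these libraries where they do the work, as an engineer would, in place of code of your own. Each camera call takes 0.05 s, during which the arm holds its last target.

## Task

Get one case of collar stays from each clear push dispenser by pressing its key, one after another: first the narrowest dispenser (shortest cases), then the middle size, then the widest (longest cases). Press each key all the way down, feeling for its stop without forcing it, and let it come back up; exactly one case must drop into each dispenser's tray. Do not touch the cases, and leave the other things on the shelf alone.

Things in the scene. Friction and masses are not known exactly. Their poses are not given: they have to be found in the camera images.
- disp_short: Short-case push dispenser, clear acrylic, fixed: 56 mm wide (y), 156 deep (x). Origin on the shelf. x -4..60: housing 66 mm high, round grey key on top; x -33..-4: open magazine 62 mm high with 2 cases stacked on its floor (z 34); x -96..-28: catch tray towards the robot, lip z 20. The three are alike but for width and case length; their places vary. Breaks if pushed over 25 N.
- seat_short (a point): Centre of the housing's top (z 66 mm) under the key: a grey disc 26 mm across straight above, pressed vertically. Its resting height is unknown and differs per key: flat top 16 to 32 mm above this point. From there it travels 10 mm to its stop, 3 N at first, 6 N at the end; it stands firm to 8 N, then yields 1 mm per 5 N. So 9 to 20 N: fully down. It springs back.
- tray_short (a point): Centre of the short dispenser's tray floor, z 4 mm; inside 64 mm (x) by 48 mm (y). The key drives a ram that pushes the lowest case forward (dispenser's -x) out under the magazine's front wall; it drops into the tray only in the last half of the stroke. Then the next case settles, so each further press gives another.
- case_short1_mid (a point): Centre of the lower of the two flat black plastic cases (each holds a pair of collar stays) in the short dispenser's magazine: 45 mm long (y), 22 mm wide (x), 6 mm thick, 12 g.
- case_short2_mid (a point): Centre of the upper of the two flat black plastic cases (each holds a pair of collar stays) in the short dispenser's magazine: 45 mm long (y), 22 mm wide (x), 6 mm thick, 12 g.
- disp_medium: Medium-case push dispenser, clear acrylic, fixed: 71 mm wide (y), 156 deep (x). Origin on the shelf. x -4..60: housing 66 mm high, round grey key on top; x -33..-4: open magazine 62 mm high with 2 cases stacked on its floor (z 34); x -96..-28: catch tray towards the robot, lip z 20. The three are alike but for width and case length; their places vary. Breaks if pushed over 25 N.
- seat_medium (a point): Centre of the housing's top (z 66 mm) under the key: a grey disc 26 mm across straight above, pressed vertically. Its resting height is unknown and differs per key: flat top 16 to 32 mm above this point. From there it travels 10 mm to its stop, 3 N at first, 6 N at the end; it stands firm to 8 N, then yields 1 mm per 5 N. So 9 to 20 N: fully down. It springs back.
- tray_medium (a point): Centre of the medium dispenser's tray floor, z 4 mm; inside 64 mm (x) by 63 mm (y). The key drives a ram that pushes the lowest case forward (dispenser's -x) out under the magazine's front wall; it drops into the tray only in the last half of the stroke. Then the next case settles, so each further press gives another.
- case_medium1_mid (a point): Centre of the lower of the two flat black plastic cases (each holds a pair of collar stays) in the medium dispenser's magazine: 60 mm long (y), 22 mm wide (x), 6 mm thick, 12 g.
- case_medium2_mid (a point): Centre of the upper of the two flat black plastic cases (each holds a pair of collar stays) in the medium dispenser's magazine: 60 mm long (y), 22 mm wide (x), 6 mm thick, 12 g.
- disp_long: Long-case push dispenser, clear acrylic, fixed: 86 mm wide (y), 156 deep (x). Origin on the shelf. x -4..60: housing 66 mm high, round grey key on top; x -33..-4: open magazine 62 mm high with 2 cases stacked on its floor (z 34); x -96..-28: catch tray towards the robot, lip z 20. The three are alike but for width and case length; their places vary. Breaks if pushed over 25 N.
- seat_long (a point): Centre of the housing's top (z 66 mm) under the key: a grey disc 26 mm across straight above, pressed vertically. Its resting height is unknown and differs per key: flat top 16 to 32 mm above this point. From there it travels 10 mm to its stop, 3 N at first, 6 N at the end; it stands firm to 8 N, then yields 1 mm per 5 N. So 9 to 20 N: fully down. It springs back.
- tray_long (a point): Centre of the long dispenser's tray floor, z 4 mm; inside 64 mm (x) by 78 mm (y). The key drives a ram that pushes the lowest case forward (dispenser's -x) out under the magazine's front wall; it drops into the tray only in the last half of the stroke. Then the next case settles, so each further press gives another.
- case_long1_mid (a point): Centre of the lower of the two flat black plastic cases (each holds a pair of collar stays) in the long dispenser's magazine: 75 mm long (y), 22 mm wide (x), 6 mm thick, 12 g.
- case_long2_mid (a point): Centre of the upper of the two flat black plastic cases (each holds a pair of collar stays) in the long dispenser's magazine: 75 mm long (y), 22 mm wide (x), 6 mm thick, 12 g.
- clamp_mid (a point): Centre of a blue plastic spring clamp lying on the shelf, 110 x 36 x 22 mm. Bystander.
- cube_mid (a point): Centre of a closed glass jewelry cube with brass edges, 70 x 70 x 65 mm, loose. Bystander.
- link1_mid (a point): Centre of one steel cufflink of a pair, standing on its 18 mm disc, 21 mm high. Bystander.
- link2_mid (a point): Centre of one steel cufflink of a pair, standing on its 18 mm disc, 21 mm high. Bystander.
- valet_mid (a point): Centre of a closed walnut valet box, 130 x 190 x 77 mm, loose. Bystander.
Mind the look-alikes: they are no part of the job. Leave any blue or yellow look-alike of the disp_medium alone.

How it is judged:
On the way, in this order (a step that is already met when the one before it is completed fails the run):
1. the lower short case drops into its tray, the medium and long ones still in their magazines (x of case_short1_mid in the frame of disp_short between -0.094 and -0.03 m and y of case_short1_mid in the frame of disp_short between -0.024 and 0.024 m and z of case_short1_mid in the frame of disp_short below 0.024 m and x of case_medium1_mid in the frame of disp_medium above -0.025 m and z of case_medium1_mid in the frame of disp_medium above 0.03 m and x of case_long1_mid in the frame of disp_long above -0.025 m and z of case_long1_mid in the frame of disp_long above 0.03 m), for 0.1 s.
2. then the lower medium case drops into its tray, the long one still in its magazine (x of case_short1_mid in the frame of disp_short between -0.094 and -0.03 m and y of case_short1_mid in the frame of disp_short between -0.024 and 0.024 m and z of case_short1_mid in the frame of disp_short below 0.024 m and x of case_medium1_mid in the frame of disp_medium between -0.094 and -0.03 m and y of case_medium1_mid in the frame of disp_medium between -0.0315 and 0.0315 m and z of case_medium1_mid in the frame of disp_medium below 0.024 m and x of case_long1_mid in the frame of disp_long above -0.025 m and z of case_long1_mid in the frame of disp_long above 0.03 m), for 0.1 s.
3. then the lower long case drops into its tray (x of case_short1_mid in the frame of disp_short between -0.094 and -0.03 m and y of case_short1_mid in the frame of disp_short between -0.024 and 0.024 m and z of case_short1_mid in the frame of disp_short below 0.024 m and x of case_medium1_mid in the frame of disp_medium between -0.094 and -0.03 m and y of case_medium1_mid in the frame of disp_medium between -0.0315 and 0.0315 m and z of case_medium1_mid in the frame of disp_medium below 0.024 m and x of case_long1_mid in the frame of disp_long between -0.094 and -0.03 m and y of case_long1_mid in the frame of disp_long between -0.039 and 0.039 m and z of case_long1_mid in the frame of disp_long below 0.024 m), for 0.1 s.
At the end, for the whole second after the job is handed in: Each dispenser's lower case rests in its own tray (centre inside the tray's walls, under 24 mm above the shelf); each upper case rests in its magazine (centre behind x = -25 mm in the dispenser's frame, over 30 mm above the shelf) (all of step 3 and x of case_short2_mid in the frame of disp_short above -0.025 m and z of case_short2_mid in the frame of disp_short above 0.03 m and x of case_medium2_mid in the frame of disp_medium above -0.025 m and z of case_medium2_mid in the frame of disp_medium above 0.03 m and x of case_long2_mid in the frame of disp_long above -0.025 m and z of case_long2_mid in the frame of disp_long above 0.03 m and linear speed of each of case_short1, case_short2, case_medium1, case_medium2, case_long1, case_long2 below 0.02 m/s); the robot touches nothing.
It fails at once if a second case comes out of a dispenser (x of case_short2_mid in the frame of disp_short below -0.03 m or x of case_medium2_mid in the frame of disp_medium below -0.03 m or x of case_long2_mid in the frame of disp_long below -0.03 m).
It fails at once if a dispenser or its key is pushed with more than 25 N (contact force between any of the fingers, the arm and disp_short above 25 N or contact force between any of the fingers, the arm and disp_medium above 25 N or contact force between any of the fingers, the arm and disp_long above 25 N).
It fails at once if the robot touches a case (contact force between any of the fingers, the arm and case_short1 above 0.3 N or contact force between any of the fingers, the arm and case_short2 above 0.3 N or contact force between any of the fingers, the arm and case_medium1 above 0.3 N or contact force between any of the fingers, the arm and case_medium2 above 0.3 N or contact force between any of the fingers, the arm and case_long1 above 0.3 N or contact force between any of the fingers, the arm and case_long2 above 0.3 N).
It fails at once if the clamp, cube, a cufflink or the valet box is moved more than 15 mm (distance of any of clamp_mid, cube_mid, link1_mid, link2_mid, valet_mid from where it was at the start of the episode above 0.015 m).
It also fails if it takes over 50 s, if anything falls off the work surface, if the arm or the gripper's body presses on something with over 40 N, if the wrist force passes 120 N, or if a joint passes its speed limit or range.

## Working session

There is one attempt and no reset: what is moved stays moved. The work goes in short steps, Python scripts to look and compute and a tool call to move; the robot and the scene stay as the last step left them, time stands still between calls to the robot, and variables do not carry over. Pictures are saved under pics/ and viewed, and the job is handed in when it is done.

Besides the shell and the picture viewer there is one more tool, called after "Call:" by a JSON object that holds its "name" and its "arguments", one argument or row to a line. move_arm: Moves the arm, as the interface text tells. Its arguments: {"type":"object","properties":{"commands":{"type":"array","items":{"type":"array"}},"newtons":{"type":"number"}},"required":["commands"]}

```bash
mkdir -p pics; ls; python3 - <<'E'
from rig import r
import cv2
s=r.get_state();print(s)
for n in("scene","top"):
    d=r.get_image(n);cv2.imwrite(f"pics/{n}0.png",d["img"]);print(n,[d[k] for k in("fx","fy","cx","cy","rvec","tvec")])
E
```

```text
pics
{'clock': 0.0, 'qpos': array([-1.30805146e+00,  3.59468213e-01,  1.51140576e+00, -1.44073830e-05,
        1.27251408e+00, -1.15106471e-01]), 'joint_vel': array([-3.67931651e-04, -4.20770583e-04, -9.42789982e-06,  1.96720321e-03,
        3.42751332e-04,  1.05992247e-03]), 'joint_efforts': array([-1.48536219e-03, -5.15384316e+01, -2.70727587e+01,  6.71647349e-02,
        3.49726772e-02, -1.30774210e-04]), 'ee_pos': array([ 0.22116038, -0.55701822,  0.22184166]), 'eef_rot': array([ 9.82205771e-01,  1.87805798e-01, -7.30724480e-05, -8.94749917e-04]), 'force': array([ 0.10646952, -0.11007778,  0.87550798]), 'wrist_torque': array([-0.02660886, -0.03344473,  0.0036341 ]), 'gripper_width': 0.08767660987985253}
scene [504.51913169106797, 504.51913169106797, 321.8398318661963, 242.51947096738024, array([ 1.68976185,  2.18014879, -0.5968213 ]), array([ 0.16060091, -0.38156633,  1.75307106])]
top [495.08819023916527, 495.08819023916527, 318.932472070046, 246.41945933967907, array([ 2.17749323, -2.21117685,  0.12016716]), array([-0.0297078 ,  0.51559947,  1.16460499])]
```

View pics/top0.png

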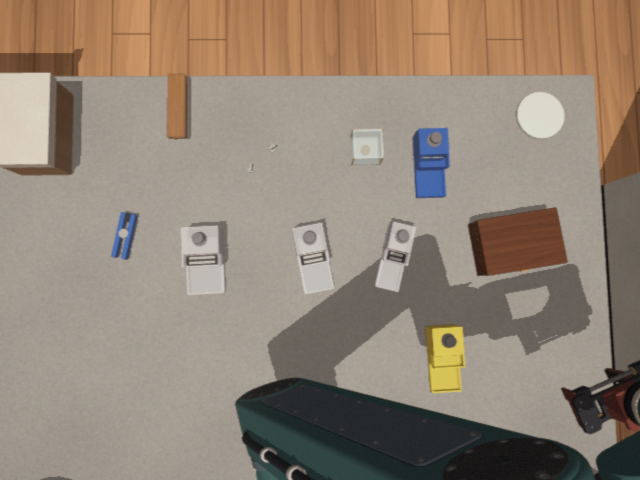

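View pics/scene0.png

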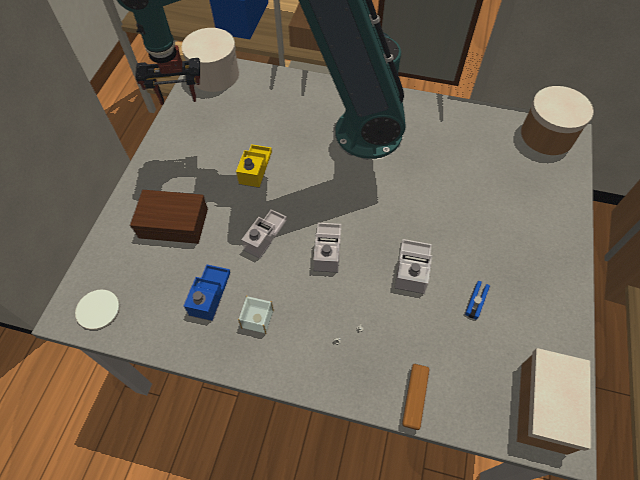

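The top view shows three clear dispensers, with keys near (402,236), (310,237) and (199,238) for narrow, middle and wide. The blue and yellow ones are look-alikes. In the scene view their keys are near (252,231), (326,250) and (415,268). Next I'll segment the key discs and triangulate them.

```bash
cat > h.py <<'E'
import numpy as np,cv2
from rig import r
def cam(d):
    K=np.array([[d["fx"],0,d["cx"]],[0,d["fy"],d["cy"]],[0,0,1]]);R=cv2.Rodrigues(np.array(d["rvec"]))[0];t=np.array(d["tvec"]).reshape(3)
    return K,R,t
def onplane(d,uv,z):
    K,R,t=cam(d);c=-R.T@t;v=R.T@np.linalg.solve(K,[*uv,1]);return c+v*(z-c[2])/v[2]
def tri(ds,uvs):
    P=[cam(d)[0]@np.c_[cam(d)[1],cam(d)[2]] for d in ds]
    X=cv2.triangulatePoints(P[0],P[1],np.array(uvs[0],float),np.array(uvs[1],float))[:,0];return X[:3]/X[3]
E
python3 - <<'E'
from h import *
T=r.get_image("top");S=r.get_image("scene")
out=[]
for d,pts,n in((T,[(402,236),(310,237),(199,238)],"top"),(S,[(252,231),(326,250),(415,268)],"scene")):
    tiles=[]
    for u,v in pts:
        c=d["img"][v-40:v+70 if n=="top" else v+40,u-45:u+45]
        tiles.append(cv2.resize(c,None,fx=2.9,fy=2.9,interpolation=cv2.INTER_CUBIC))
    cv2.imwrite(f"pics/{n}_crop.png",np.hstack(tiles))
E
```

```text
(no output)
```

View pics/top_crop.png

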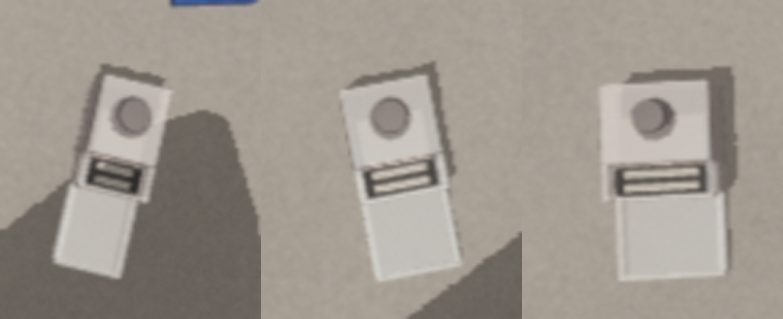

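View pics/scene_crop.png

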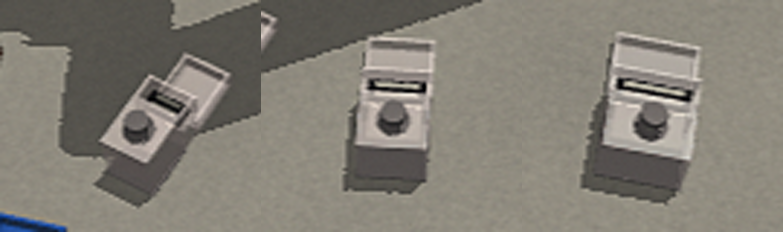

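```bash
python3 - <<'E'
from h import *
T=r.get_image("top");S=r.get_image("scene")
res={}
for d,pts,n in((T,[(402,236),(310,237),(199,238)],"top"),(S,[(252,231),(326,250),(415,268)],"scene")):
    g=cv2.cvtColor(d["img"],cv2.COLOR_BGR2GRAY)
    for i,(u,v) in enumerate(pts):
        print(n,i);print(g[v-10:v+12,u-11:u+12])
E
```

```text
top 0
[[112 157 181 184 185 185 186 186 186 187 187 187 188 188 187 187 187 186
  185 183 181 173 170]
 [125 164 182 184 183 184 184 184 184 185 186 185 186 186 186 187 187 187
  187 187 186 188 193]
 [136 171 183 184 183 185 184 184 182 180 178 176 178 181 184 185 186 187
  186 187 188 194 199]
 [151 177 183 183 184 183 181 178 167 156 141 130 139 155 170 178 183 185
  186 185 187 194 199]
 [156 180 184 184 184 181 168 147 121 107 109 115 119 123 132 151 172 182
  184 185 188 194 200]
 [163 182 184 184 182 169 148 119 101 115 127 129 129 129 129 129 155 176
  183 185 188 195 199]
 [169 183 185 183 176 154 131 108 109 127 131 131 132 130 130 130 136 164
  181 185 187 195 198]
 [177 186 188 184 167 140 114 102 120 131 133 132 131 131 130 131 134 149
  171 185 189 196 198]
 [182 191 196 187 161 135 110 109 126 134 133 133 132 130 131 132 131 139
  168 185 193 199 199]
 [185 194 195 188 160 134 110 114 132 135 133 134 134 132 132 132 132 137
  167 186 195 200 199]
 [189 195 195 181 153 133 112 116 131 134 134 134 134 133 133 132 131 135
  162 184 196 200 197]
 [190 195 195 180 151 134 1
[... 11051 characters left out ...]
182 183 184 172 155]
 [182 183 182 187 141  70  51  58  62  62  62  65  58  51  93 115 172 186
  182 181 183 166 150]
 [183 181 183 184 192 153  78  52  58  61  62  60  55  97 105 149 182 184
  181 181 183 172 176]
 [180 182 184 184 187 194 147  69  42  51  51  52  43  85 131 176 184 182
  182 181 182 171 173]
 [166 167 169 174 179 184 189 186 163 103  69  95 137 182 191 188 186 183
  183 183 183 182 181]
 [167 166 166 165 164 167 171 173 173 178 189 193 192 192 187 185 183 183
  183 183 184 181 181]
 [178 178 175 170 168 167 167 168 169 169 170 171 170 173 174 180 181 184
  185 185 179 180 181]
 [ 73  95 124 159 175 182 182 179 174 171 170 167 167 166 165 167 166 168
  172 174 175 179 183]]
```

```bash
python3 - <<'E'
from h import *
T=r.get_image("top");S=r.get_image("scene")
a=[(403.3,235.2),(308.4,236.7),(196.8,237.4)];b=[(253.7,232),(326.2,247.7),(415.5,266.5)]
from scipy.spatial.transform import Rotation as Ro
for p,q in zip(a,b):
    X=tri((T,S),(p,q))
    e=[]
    for d,u in((T,p),(S,q)):
        K,R,t=cam(d);w=K@(R@X+t);e.append(np.round(w[:2]/w[2]-u,2))
    print(X.round(4),e,onplane(T,p,.082).round(4)[:2],onplane(T,p,.098).round(4)[:2],onplane(S,q,.082).round(4)[:2],onplane(S,q,.098).round(4)[:2])
s=r.get_state();print(Ro.from_quat(s["eef_rot"]).as_matrix().round(4),s["ee_pos"],s["clock"])
# housing bright masks: orientation
g=cv2.cvtColor(T["img"],cv2.COLOR_BGR2HSV)
for i,(u,v) in enumerate([(396,255),(313,257),(203,259)]):
    print(i,g[v+20,u],g[v+20,u+40])
# sanity: yellow dispenser and valet
E
```

```text
[ 0.5327 -0.2287  0.0879] [array([ 0.3 , -0.06]), array([0.23, 0.04])] [ 0.5332 -0.2292] [ 0.5316 -0.226 ] [ 0.5295 -0.2313] [ 0.5384 -0.2263]
[ 0.5322 -0.0136  0.0897] [array([ 0.65, -0.14]), array([0.52, 0.03])] [ 0.5327 -0.0122] [ 0.5311 -0.0121] [ 0.5282 -0.0161] [ 0.5371 -0.0139]
[0.5331 0.2367 0.0965] [array([-0.01,  0.  ]), array([-0.01,  0.  ])] [0.5346 0.2399] [0.5329 0.2364] [0.525  0.2377] [0.5339 0.2367]
[[ 9.295e-01  3.689e-01 -1.000e-04]
 [ 3.689e-01 -9.295e-01  3.000e-04]
 [ 0.000e+00 -3.000e-04 -1.000e+00]] [ 0.2212767  -0.55758906  0.22249296] 0.4
0 [ 15  13 192] [ 14  31 106]
1 [ 23  11 193] [ 18  29 147]
2 [ 16  15 192] [ 17  28 165]
```

Triangulated key tops are (0.533,-0.229,0.088), (0.532,-0.013,0.090) and (0.533,0.237,0.0965). All three heights fall within the allowed 82–98 mm, and reprojection error is under 0.7 px. I'll close the fingers and move over the short one.

Call:
{"name": "move_arm", "arguments": {
  "commands": [
    [[0,0,0],[0.22,-0.1,0],-1],
    [[0,0,0],[0.45,-0.2,0],-1],
    [[0,0,0],[0.68,-0.31,0],-1],
    [[0,0,0],[0.913,-0.423,0],-1],
    [[0,0,0],[0.913,-0.423,0],-1]
  ],
  "newtons": 20
}}

```text
clock: 0.82
ee_pos: [0.3286, -0.4428, 0.2226]
eef_rot: [0.982, 0.19, 0.001, -0.002]
force: [0.4, 1.0, -0.4]
gripper_width: 0.0578
```

Call:
{"name": "move_arm", "arguments": {
  "commands": [
    [[0,0,0],[0.22,-0.1,0],-1],
    [[0,0,0],[0.45,-0.2,0],-1],
    [[0,0,0],[0.68,-0.31,0],-1],
    [[0,0,0],[0.913,-0.423,0],-1],
    [[0,0,0],[0.913,-0.423,0],-1]
  ]
}}

```text
clock: 1.23
ee_pos: [0.4326, -0.3341, 0.2228]
eef_rot: [0.982, 0.19, 0.001, -0.001]
force: [-0.4, -0.5, 0.5]
gripper_width: 0.0243
```

Call:
{"name": "move_arm", "arguments": {
  "commands": [
    [[0,0,0],[0.22,-0.1,0],-1],
    [[0,0,0],[0.45,-0.2,0.1],-1],
    [[0,0,0],[0.68,-0.31,0.2],-1],
    [[0,0,0],[0.913,-0.423,0.4],-1],
    [[0,0,0],[0.913,-0.423,0.6],-1],
    [[0,0,0],[0.913,-0.423,0.6],-1],
    [[0,0,0],[0.913,-0.423,0.6],-1]
  ]
}}

```text
clock: 1.82
ee_pos: [0.5313, -0.2286, 0.1313]
eef_rot: [0.982, 0.188, -0.002, -0.001]
force: [-0.4, 0.2, -0.3]
gripper_width: 0.0003
```

```bash
python3 - <<'E'
from h import *
s=r.get_state();print(s["ee_pos"],s["force"],s["eef_rot"],s["clock"])
d=r.get_image("wrist");print(d["hand_eye"],d["fx"],d["cx"],d["cy"]);cv2.imwrite("pics/w1.png",d["img"])
cv2.imwrite("pics/t1.png",r.get_image("top")["img"])
E
```

```text
[ 0.53133314 -0.22863208  0.13127366] [-0.38701276  0.18568991 -0.33610354] [ 0.98209452  0.18837283 -0.00200326 -0.00141718] 1.8167
[[ 1.40994238e-03 -9.62149594e-01 -2.72518203e-01  7.46946680e-02]
 [ 9.99998670e-01  1.58008305e-03 -4.04874808e-04  3.37108241e-05]
 [ 8.20151525e-04 -2.72517270e-01  9.62150542e-01 -1.61953727e-01]
 [ 0.00000000e+00  0.00000000e+00  0.00000000e+00  1.00000000e+00]] 417.30104480641035 316.0157949909873 243.2946288636478
```

View pics/w1.png

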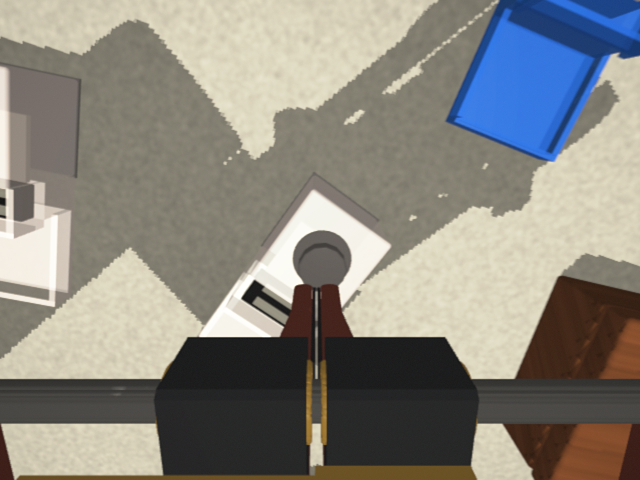

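```bash
cat >> h.py <<'E'
from scipy.spatial.transform import Rotation as Ro
def wproj(X,s,d):
    R=Ro.from_quat(s["eef_rot"]).as_matrix();c=np.linalg.inv(d["hand_eye"])@np.r_[R.T@(np.array(X)-s["ee_pos"]),1]
    return d["fx"]*c[0]/c[2]+d["cx"],d["fy"]*c[1]/c[2]+d["cy"]
def wplane(uv,z,s,d):
    R=Ro.from_quat(s["eef_rot"]).as_matrix();H=np.array(d["hand_eye"])
    v=R@H[:3,:3]@[(uv[0]-d["cx"])/d["fx"],(uv[1]-d["cy"])/d["fy"],1];o=R@H[:3,3]+s["ee_pos"]
    return o+v*(z-o[2])/v[2]
E
python3 - <<'E'
from h import *
s=r.get_state();d=r.get_image("wrist")
for z in(.066,.088,.098):print(z,np.round(wproj((.5327,-.2287,z),s,d),1),wplane((322,265),z,s,d).round(4))
cv2.imwrite("pics/w1c.png",cv2.resize(d["img"][210:310,260:390],None,fx=5,fy=5))
E
```

```text
0.066 [312.5 258.5] [ 0.5311 -0.2353  0.066 ]
0.088 [312.2 271.3] [ 0.5379 -0.2322  0.088 ]
0.098 [312. 278.] [ 0.541  -0.2308  0.098 ]
```

View pics/w1c.png

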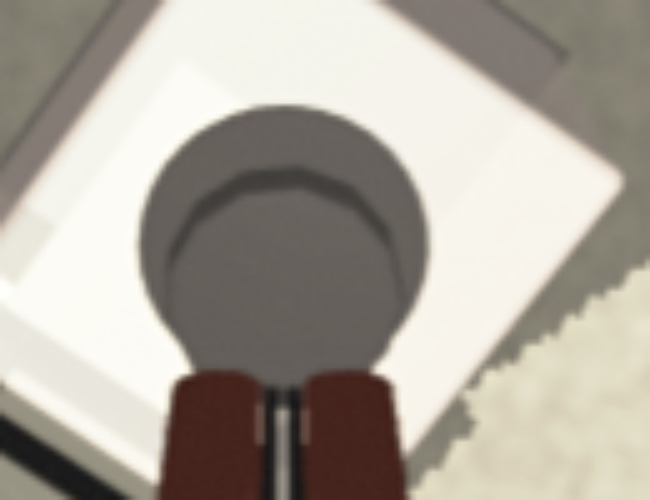

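The wrist view shows the fingertips at (316,288) and the key top at about (317,271), against a prediction of (312,271). That is 2.6 mm sideways, well inside the 13 mm radius. I'll correct half of it and descend.

Call:
{"name": "move_arm", "arguments": {
  "commands": [
    [[0,0,0],[0.007,0.013,0.08],-1],
    [[0,0,0],[0.007,0.013,0.16],-1],
    [[0,0,0],[0.007,0.013,0.21],-1],
    [[0,0,0],[0.007,0.013,0.21],-1],
    [[0,0,0],[0.007,0.013,0.21],-1]
  ]
}}

```text
clock: 2.38
ee_pos: [0.5343, -0.231, 0.1011]
eef_rot: [0.982, 0.187, -0.0, -0.0]
force: [0.8, -0.3, -0.0]
gripper_width: 0.0002
```

Call:
{"name": "move_arm", "arguments": {
  "commands": [
    [[0,0,0],[0,0,0.01],-1],
    [[0,0,0],[0,0,0.02],-1],
    [[0,0,0],[0,0,0.03],-1],
    [[0,0,0],[0,0,0.04],-1],
    [[0,0,0],[0,0,0.04],-1]
  ]
}}

```text
clock: 2.8
ee_pos: [0.5346, -0.2305, 0.095]
eef_rot: [0.982, 0.188, -0.0, -0.0]
force: [-0.5, -0.0, 0.9]
gripper_width: 0.0007
```

Call:
{"name": "move_arm", "arguments": {
  "commands": [
    [[0,0,0],[0,0,0.01],-1],
    [[0,0,0],[0,0,0.02],-1],
    [[0,0,0],[0,0,0.03],-1],
    [[0,0,0],[0,0,0.03],-1]
  ]
}}

```text
clock: 3.13
ee_pos: [0.5345, -0.2305, 0.0903]
eef_rot: [0.982, 0.188, -0.0, -0.0]
force: [-1.4, -0.4, 0.0]
gripper_width: 0.0005
```

Call:
{"name": "move_arm", "arguments": {
  "commands": [
    [[0,0,0],[0,0,0.01],-1],
    [[0,0,0],[0,0,0.02],-1],
    [[0,0,0],[0,0,0.02],-1]
  ]
}}

```text
clock: 3.38
ee_pos: [0.5345, -0.2305, 0.0873]
eef_rot: [0.982, 0.188, -0.0, -0.0]
force: [1.3, 0.6, 0.0]
gripper_width: 0.0001
```

Call:
{"name": "move_arm", "arguments": {
  "commands": [
    [[0,0,0],[0,0,0.01],-1],
    [[0,0,0],[0,0,0.02],-1],
    [[0,0,0],[0,0,0.02],-1]
  ]
}}

```text
clock: 3.63
ee_pos: [0.5348, -0.2307, 0.0846]
eef_rot: [0.982, 0.188, 0.0, 0.0]
force: [-0.4, 0.7, 2.6]
gripper_width: 0.0005
```

Call:
{"name": "move_arm", "arguments": {
  "commands": [
    [[0,0,0],[0,0,0.01],-1],
    [[0,0,0],[0,0,0.02],-1],
    [[0,0,0],[0,0,0.02],-1]
  ]
}}

```text
clock: 3.88
ee_pos: [0.5348, -0.2306, 0.0816]
eef_rot: [0.982, 0.188, 0.0, 0.0]
force: [0.1, 0.4, 3.0]
gripper_width: 0.0002
```

Call:
{"name": "move_arm", "arguments": {
  "commands": [
    [[0,0,0],[0,0,0.01],-1],
    [[0,0,0],[0,0,0.02],-1],
    [[0,0,0],[0,0,0.02],-1]
  ]
}}

```text
clock: 4.13
ee_pos: [0.5348, -0.2307, 0.0785]
eef_rot: [0.982, 0.188, 0.0, 0.0]
force: [-0.7, -0.4, 4.1]
gripper_width: 0.0003
```

Call:
{"name": "move_arm", "arguments": {
  "commands": [
    [[0,0,0],[0,0,0.007],-1],
    [[0,0,0],[0,0,0.007],-1],
    [[0,0,0],[0,0,0.007],-1]
  ]
}}

```text
clock: 4.38
ee_pos: [0.5348, -0.2306, 0.0776]
eef_rot: [0.982, 0.188, 0.0, -0.0]
force: [0.3, 0.8, 4.5]
gripper_width: 0.0003
```

Call:
{"name": "move_arm", "arguments": {
  "commands": [
    [[0,0,0],[0,0,0.007],-1],
    [[0,0,0],[0,0,0.007],-1],
    [[0,0,0],[0,0,0.007],-1]
  ]
}}

```text
clock: 4.63
ee_pos: [0.5348, -0.2307, 0.0766]
eef_rot: [0.982, 0.188, 0.0, 0.0]
force: [-0.3, 0.0, 4.5]
gripper_width: 0.0007
```

Call:
{"name": "move_arm", "arguments": {
  "commands": [
    [[0,0,0],[0,0,0.007],-1],
    [[0,0,0],[0,0,0.007],-1],
    [[0,0,0],[0,0,0.007],-1]
  ]
}}

```text
clock: 4.88
ee_pos: [0.5349, -0.2307, 0.0759]
eef_rot: [0.982, 0.188, 0.0, 0.0]
force: [-0.7, -0.2, 8.2]
gripper_width: 0.0006
```

Call:
{"name": "move_arm", "arguments": {
  "commands": [
    [[0,0,0],[0,0,0.007],-1],
    [[0,0,0],[0,0,0.007],-1],
    [[0,0,0],[0,0,0.007],-1]
  ]
}}

```text
clock: 5.13
ee_pos: [0.5349, -0.2307, 0.0752]
eef_rot: [0.982, 0.188, 0.0, 0.0]
force: [-1.0, 1.2, 9.9]
gripper_width: 0.0006
```

```bash
python3 - <<'E'
from h import *
s=r.get_state();print(s["ee_pos"],s["force"],s["clock"])
a=r.get_image("top")["img"][190:320,340:470];b=r.get_image("scene")["img"][180:280,200:330]
s=r.get_state();print(s["ee_pos"],s["force"],s["clock"])
cv2.imwrite("pics/p1.png",np.hstack([cv2.resize(a,(390,390)),cv2.resize(b,(390,390))]))
E
```

```text
[ 0.53488819 -0.23069615  0.07517889] [-0.99702875  1.15323321  9.93996676] 5.1333
[ 0.53487172 -0.23070029  0.07518799] [-1.79989942  1.4758878   9.85521934] 5.2333
```

View pics/p1.png

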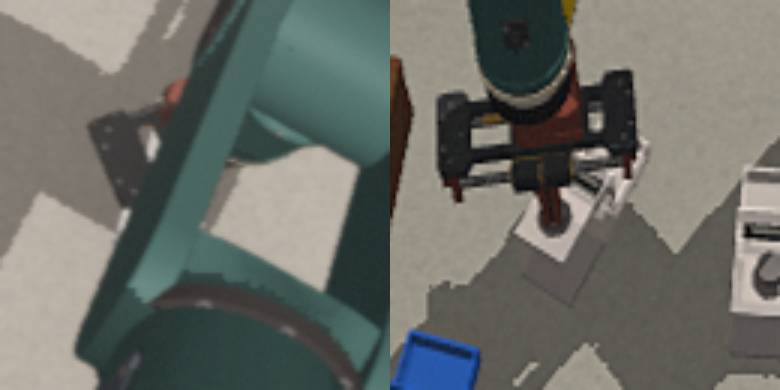

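The arm hides the tray, but force is 9.9 N after about 10 mm of travel, so the key is on its stop. One more small step for margin, then straight up.

Call:
{"name": "move_arm", "arguments": {
  "commands": [
    [[0,0,0],[0,0,0.004],-1],
    [[0,0,0],[0,0,0.004],-1],
    [[0,0,0],[0,0,0.004],-1]
  ]
}}

```text
clock: 5.48
ee_pos: [0.5349, -0.2307, 0.0748]
eef_rot: [0.982, 0.188, 0.0, 0.0]
force: [-2.2, 1.4, 13.0]
gripper_width: 0.0006
```

Call:
{"name": "move_arm", "arguments": {
  "commands": [
    [[0,0,0],[0,0,-0.03],-1],
    [[0,0,0],[0,0,-0.06],-1],
    [[0,0,0],[0,0,-0.1],-1],
    [[0,0,0],[0,0,-0.2],-1],
    [[0,0,0],[0,0,-0.3],-1],
    [[0,0,0],[0,0,-0.4],-1],
    [[0,0,0],[0,0,-0.4],-1]
  ]
}}

```text
clock: 6.07
ee_pos: [0.5359, -0.2313, 0.1361]
eef_rot: [0.982, 0.188, 0.001, 0.001]
force: [0.7, -0.9, -0.8]
gripper_width: 0.0004
```

Call:
{"name": "move_arm", "arguments": {
  "commands": [
    [[0,0,0],[0.08,-0.22,0],-1],
    [[0,0,0],[0.17,-0.45,0],-1],
    [[0,0,0],[0.257,-0.676,0],-1],
    [[0,0,0],[0.257,-0.676,0],-1]
  ]
}}

```text
clock: 6.4
ee_pos: [0.5306, -0.1162, 0.1325]
eef_rot: [0.982, 0.189, -0.002, -0.002]
force: [-0.9, -0.1, -0.9]
gripper_width: 0.0006
```

Call:
{"name": "move_arm", "arguments": {
  "commands": [
    [[0,0,0],[0.08,-0.22,0],-1],
    [[0,0,0],[0.17,-0.45,0],-1],
    [[0,0,0],[0.257,-0.676,0],-1],
    [[0,0,0],[0.257,-0.676,0],-1],
    [[0,0,0],[0.257,-0.676,0],-1]
  ]
}}

```text
clock: 6.82
ee_pos: [0.5308, -0.0124, 0.1331]
eef_rot: [0.982, 0.19, -0.001, -0.0]
force: [0.3, -0.3, -0.2]
gripper_width: 0.0002
```

```bash
python3 - <<'E'
from h import *
s=r.get_state();print(s["ee_pos"],s["force"],s["clock"])
d=r.get_image("wrist")
print([np.round(wproj((.5322,-.0136,z),s,d),1) for z in(.066,.0897)])
a=r.get_image("top")["img"][190:320,340:470];b=r.get_image("scene")["img"][180:280,200:330]
cv2.imwrite("pics/p2.png",np.hstack([cv2.resize(a,(390,390)),cv2.resize(b,(390,390))]))
cv2.imwrite("pics/w2c.png",cv2.resize(d["img"][210:310,260:390],None,fx=5,fy=5))
E
```

```text
[ 0.53079544 -0.01242477  0.13309225] [ 0.2942005  -0.32392133 -0.22963226] 6.8167
[array([319. , 258.1]), array([319.2, 272.1])]
```

View pics/p2.png

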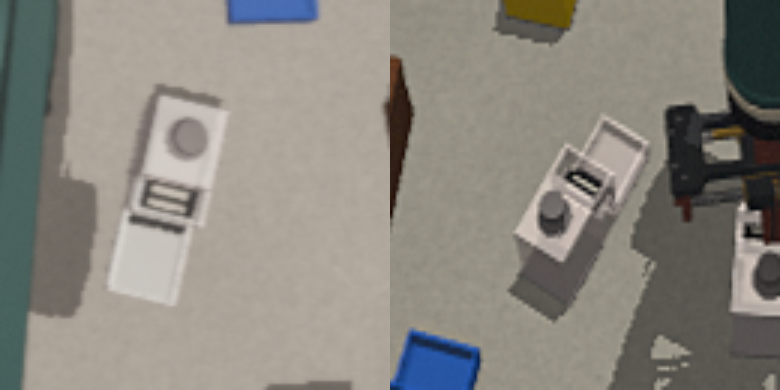

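View pics/w2c.png

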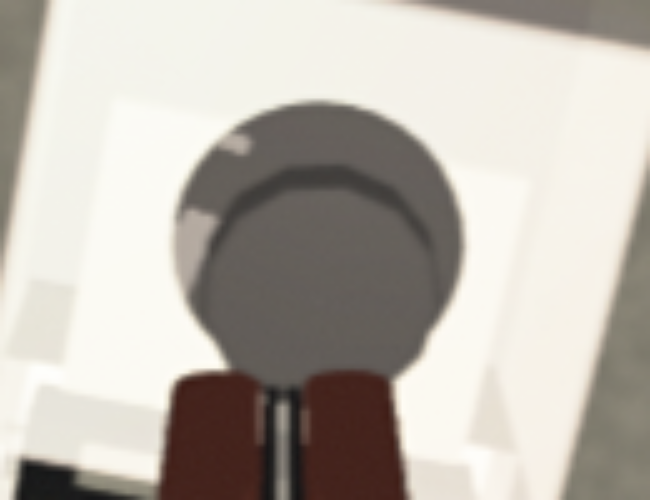

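```bash
python3 - <<'E'
from h import *
d=r.get_image("top");T0=cv2.imread("pics/top0.png")
a=d["img"][215:300,365:425];b=T0[215:300,365:425]
S0=cv2.imread("pics/scene0.png");e=r.get_image("scene");c=e["img"][200:260,235:295];f=S0[200:260,235:295]
cv2.imwrite("pics/p3.png",np.hstack([cv2.resize(i,(200,283) if k<2 else(200,283),interpolation=cv2.INTER_CUBIC) for k,i in enumerate((b,a,f,c))]))
print(cv2.cvtColor(d["img"],cv2.COLOR_BGR2GRAY)[255:275,380:410])
E
```

```text
[[164 151 130 142 170 192 179 126  76  88  99  91  89  93 108 121 146 164
  176 186 190 187 155  92  66  90 140 164 190 198]
 [162 147 128 149 175 188 162 100  81 140 165 150 131 120 106  97  92  91
   95 112 146 158 127  74  69 111 151 167 189 192]
 [159 138 127 154 187 193 156  93  85 154 183 188 190 189 179 160 139 120
  106  94  89  87  73  61  72 119 153 179 197 190]
 [152 138 138 155 187 198 167 112  95 110 132 167 185 186 188 191 191 189
  178 158 137 103  68  61  84 136 159 181 193 182]
 [150 157 158 149 181 202 195 178 164 143 123 120 119 122 151 176 185 187
  185 184 183 151  87  64  90 144 160 185 196 180]
 [161 185 187 164 161 177 181 181 185 188 191 180 165 143 129 126 120 121
  121 131 161 141  75  68 117 156 168 190 191 173]
 [168 197 202 166 124 138 161 167 167 174 181 182 185 185 188 180 168 145
  125 118 114  93  62  79 141 166 175 193 191 173]
 [176 200 178 106  72  79  88 100 118 141 161 167 166 170 176 183 186 184
  188 189 176 145 122 127 152 164 181 197 187 169]
 [180 203 177 101  69  73  70  70  74  77  85  95 103 132 162 171 168 165
  172 182 187 185 188 191 
[... 700 characters left out ...]
197 196 196 196 196 196
  194 191 185 194 204 188 166 165 164 165 166 166]
 [211 205 197 197 197 197 196 196 196 196 195 196 196 196 196 196 196 196
  195 191 186 196 201 182 166 164 165 164 165 163]
 [208 200 197 196 197 196 197 196 196 195 196 196 196 196 195 197 195 196
  196 190 187 195 196 179 165 164 163 163 163 164]
 [209 199 197 197 197 196 196 197 196 196 195 195 196 196 196 196 195 196
  195 188 188 194 185 168 162 163 162 162 165 165]
 [206 197 197 197 197 197 197 196 196 196 196 196 196 196 196 196 196 195
  194 186 193 201 186 165 161 162 162 162 165 164]
 [205 197 197 197 197 197 197 197 197 196 196 196 196 196 196 196 196 195
  193 187 194 199 183 164 161 161 161 163 167 165]]
```

View pics/p3.png

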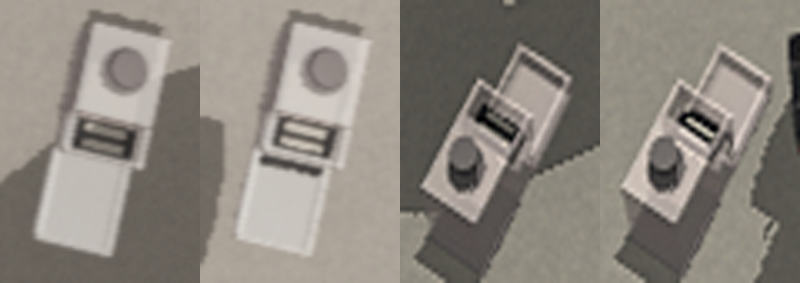

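```bash
python3 - <<'E'
from h import *
d=r.get_image("top")
L=onplane(d,(376.1,286.2),.02);Rr=onplane(d,(398.6,291.6),.02)
print(L,Rr,np.linalg.norm(L-Rr))
yv=(L-Rr)/np.linalg.norm(L-Rr);xv=np.array([yv[1],-yv[0],0])
seat=np.array([.534,-.2305,0]);o=seat-.028*xv
print("yaw",np.degrees(np.arctan2(xv[1],xv[0])),"front x",(L-o)@xv,(Rr-o)@xv, (L-o)@yv,(Rr-o)@yv)
# strip: front edge pts and rear edge pts
for name,uv in(("front",(386,264.6)),("front2",(398,268)),("rear",(386,261.8)),("rear2",(397,264.8)),("lend",(382.6,263)),("rend",(400.8,266.5))):
    print(name,[tuple(np.round(((onplane(d,uv,z)-o)@xv*1e3,(onplane(d,uv,z)-o)@yv*1e3),1)) for z in(.01,.02,.037)])
s=r.get_state();print(s["clock"])
E
```

```text
[ 0.41787041 -0.17274436  0.02      ] [ 0.40411409 -0.2264002   0.02      ] 0.05539119993116066
yaw -14.379801350914976 front x -0.09883486383897537 -0.09883486383897537 0.027105599537089273 -0.028285600394071384
front [(np.float64(-42.1), np.float64(13.9)), (np.float64(-42.9), np.float64(15.4)), (np.float64(-44.3), np.float64(18.0))]
front2 [(np.float64(-43.3), np.float64(-16.2)), (np.float64(-44.1), np.float64(-14.5)), (np.float64(-45.5), np.float64(-11.5))]
rear [(np.float64(-35.5), np.float64(15.5)), (np.float64(-36.4), np.float64(16.9)), (np.float64(-37.8), np.float64(19.5))]
rear2 [(np.float64(-36.3), np.float64(-12.2)), (np.float64(-37.2), np.float64(-10.5)), (np.float64(-38.7), np.float64(-7.5))]
lend [(np.float64(-40.3), np.float64(22.8)), (np.float64(-41.1), np.float64(24.3)), (np.float64(-42.5), np.float64(26.7))]
rend [(np.float64(-38.2), np.float64(-22.1)), (np.float64(-39.0), np.float64(-20.3)), (np.float64(-40.5), np.float64(-17.2))]
7.1167
```

The dark strip's ends span 45 mm symmetrically at z≈10 mm and not at magazine height, so the case is low in the tray. It looks tilted or on edge, though. I'll confirm with the wrist camera before pressing the medium key.

Call:
{"name": "move_arm", "arguments": {
  "commands": [
    [[0,0,0],[-0.2,0.117,-0.1],-1],
    [[0,0,0],[-0.4,0.234,-0.17],-1],
    [[0,0,0],[-0.6,0.35,-0.17],-1],
    [[0,0,0],[-0.8,0.468,-0.17],-1],
    [[0,0,0],[-0.8,0.468,-0.17],-1]
  ]
}}

```text
clock: 7.53
ee_pos: [0.4424, -0.1272, 0.1594]
eef_rot: [0.983, 0.186, -0.001, 0.001]
force: [-0.3, 1.0, -0.6]
gripper_width: 0.0003
```

Call:
{"name": "move_arm", "arguments": {
  "commands": [
    [[0,0,0],[-0.2,0.117,-0.1],-1],
    [[0,0,0],[-0.4,0.234,-0.17],-1],
    [[0,0,0],[-0.6,0.35,-0.17],-1],
    [[0,0,0],[-0.8,0.468,-0.17],-1],
    [[0,0,0],[-0.8,0.468,-0.17],-1],
    [[0,0,0],[-0.8,0.468,-0.17],-1]
  ]
}}

```text
clock: 8.03
ee_pos: [0.3595, -0.2343, 0.185]
eef_rot: [0.983, 0.185, 0.0, 0.0]
force: [0.9, 1.5, -0.1]
gripper_width: 0.0005
```

```bash
python3 - <<'E'
from h import *
s=r.get_state();print(s["ee_pos"],s["force"],s["clock"])
d=r.get_image("wrist")
cv2.imwrite("pics/w3.png",d["img"])
E
```

```text
[ 0.35954721 -0.23427041  0.18498346] [ 0.90404963  1.4552777  -0.05357838] 8.0333
```

View pics/w3.png

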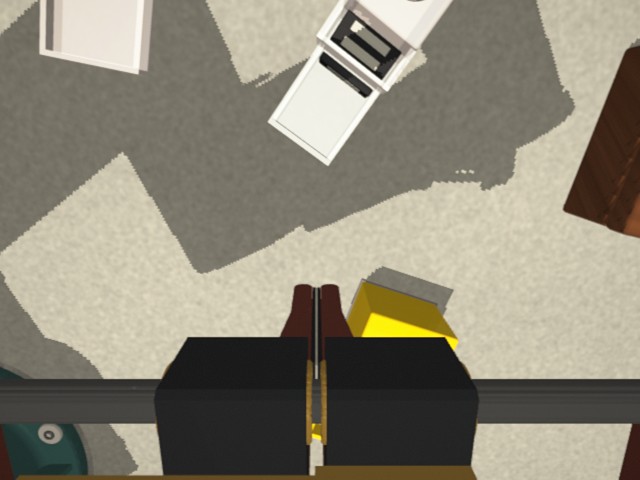

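```bash
python3 - <<'E'
from h import *
s=r.get_state()
d=r.get_image("wrist")
cv2.imwrite("pics/w3c.png",cv2.resize(d["img"][0:170,260:460],None,fx=3.5,fy=3.5,interpolation=cv2.INTER_CUBIC))
xv=np.array([.9687,-.2483,0]);yv=np.array([.2483,.9687,0]);o=np.array([.507,-.2235,0])
def D(uv,z):
    p=wplane(uv,z,s,d)-o;return np.round([p@xv*1e3,p@yv*1e3],1)
print("tray front corners z20",D((269,123),.02),D((327,164),.02))
for uv in((321,64),(362,93),(329,55),(371,84)):print(uv,D(uv,.01),D(uv,.025),D(uv,.037))
E
```

```text
tray front corners z20 [-98.9  27.7] [-97.8 -25.7]
(321, 64) [-41.6  20.9] [-43.3  19.9] [-44.6  19.1]
(362, 93) [-39.8 -16.4] [-41.6 -15.8] [-43.  -15.3]
(329, 55) [-33.1  19.8] [-35.1  18.8] [-36.8  18. ]
(371, 84) [-30.7 -18. ] [-32.9 -17.3] [-34.6 -16.7]
```

View pics/w3c.png

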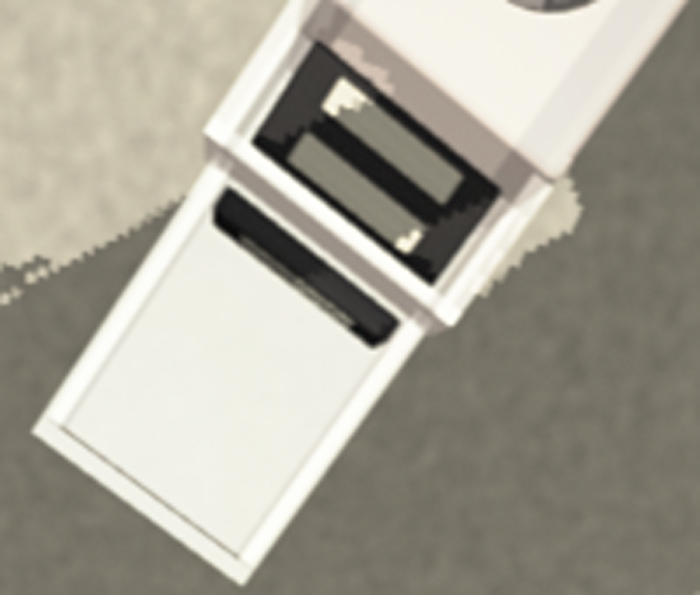

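The wrist view shows the short case in the tray, standing on its long edge against the magazine front at (321,64)–(371,84). That puts its centre at x≈-37 mm, low down, which meets the limits. The upper case is still in the magazine. Going back to the medium key.

Call:
{"name": "move_arm", "arguments": {
  "commands": [
    [[0,0,0],[0.2,-0.117,0],-1],
    [[0,0,0],[0.4,-0.234,0],-1],
    [[0,0,0],[0.6,-0.35,0],-1],
    [[0,0,0],[0.808,-0.467,0.1],-1],
    [[0,0,0],[0.808,-0.467,0.17],-1]
  ]
}}

```text
clock: 8.55
ee_pos: [0.4515, -0.1176, 0.1593]
eef_rot: [0.982, 0.19, 0.002, -0.0]
force: [-0.0, -1.2, 0.7]
gripper_width: 0.0003
```

Call:
{"name": "move_arm", "arguments": {
  "commands": [
    [[0,0,0],[0.2,-0.117,0],-1],
    [[0,0,0],[0.4,-0.234,0],-1],
    [[0,0,0],[0.6,-0.35,0],-1],
    [[0,0,0],[0.808,-0.467,0.1],-1],
    [[0,0,0],[0.808,-0.467,0.2],-1],
    [[0,0,0],[0.808,-0.467,0.32],-1],
    [[0,0,0],[0.808,-0.467,0.32],-1],
    [[0,0,0],[0.808,-0.467,0.32],-1]
  ]
}}

```text
clock: 9.22
ee_pos: [0.5329, -0.0113, 0.1105]
eef_rot: [0.982, 0.189, -0.001, -0.001]
force: [0.6, 0.4, 0.5]
gripper_width: 0.0004
```

Call:
{"name": "move_arm", "arguments": {
  "commands": [
    [[0,0,0],[-0.007,0.018,0.04],-1],
    [[0,0,0],[-0.007,0.018,0.08],-1],
    [[0,0,0],[-0.007,0.018,0.1],-1],
    [[0,0,0],[-0.007,0.018,0.11],-1],
    [[0,0,0],[-0.007,0.018,0.11],-1]
  ]
}}

```text
clock: 9.63
ee_pos: [0.5336, -0.0162, 0.0948]
eef_rot: [0.982, 0.187, -0.0, -0.0]
force: [-0.2, -0.1, -0.1]
gripper_width: 0.0007
```

Call:
{"name": "move_arm", "arguments": {
  "commands": [
    [[0,0,0],[0,0,0.01],-1],
    [[0,0,0],[0,0,0.02],-1],
    [[0,0,0],[0,0,0.02],-1]
  ]
}}

```text
clock: 9.88
ee_pos: [0.5339, -0.0161, 0.0918]
eef_rot: [0.982, 0.188, 0.0, -0.0]
force: [-0.6, -0.7, -0.8]
gripper_width: 0.0006
```

Call:
{"name": "move_arm", "arguments": {
  "commands": [
    [[0,0,0],[0,0,0.01],-1],
    [[0,0,0],[0,0,0.02],-1],
    [[0,0,0],[0,0,0.02],-1]
  ]
}}

```text
clock: 10.13
ee_pos: [0.5337, -0.0159, 0.0886]
eef_rot: [0.982, 0.188, -0.0, -0.0]
force: [-0.1, 0.0, 0.0]
gripper_width: 0.0009
```

Call:
{"name": "move_arm", "arguments": {
  "commands": [
    [[0,0,0],[0,0,0.01],-1],
    [[0,0,0],[0,0,0.02],-1],
    [[0,0,0],[0,0,0.02],-1]
  ]
}}

```text
clock: 10.38
ee_pos: [0.534, -0.016, 0.0858]
eef_rot: [0.982, 0.188, 0.0, -0.0]
force: [0.2, 0.1, 1.4]
gripper_width: 0.0006
```

Call:
{"name": "move_arm", "arguments": {
  "commands": [
    [[0,0,0],[0,0,0.01],-1],
    [[0,0,0],[0,0,0.02],-1],
    [[0,0,0],[0,0,0.02],-1]
  ]
}}

```text
clock: 10.63
ee_pos: [0.534, -0.016, 0.0828]
eef_rot: [0.982, 0.188, 0.0, -0.0]
force: [0.3, 0.2, 3.3]
gripper_width: 0.0007
```

Call:
{"name": "move_arm", "arguments": {
  "commands": [
    [[0,0,0],[0,0,0.01],-1],
    [[0,0,0],[0,0,0.015],-1],
    [[0,0,0],[0,0,0.015],-1]
  ]
}}

```text
clock: 10.88
ee_pos: [0.534, -0.016, 0.0806]
eef_rot: [0.982, 0.188, 0.0, -0.0]
force: [-0.7, 0.1, 3.4]
gripper_width: 0.0006
```

Contact came at about 0.086, so I expect the stop near 0.076.

Call:
{"name": "move_arm", "arguments": {
  "commands": [
    [[0,0,0],[0,0,0.01],-1],
    [[0,0,0],[0,0,0.015],-1],
    [[0,0,0],[0,0,0.015],-1]
  ]
}}

```text
clock: 11.13
ee_pos: [0.534, -0.016, 0.0783]
eef_rot: [0.982, 0.188, 0.0, -0.0]
force: [-0.0, -0.6, 4.5]
gripper_width: 0.0003
```

Call:
{"name": "move_arm", "arguments": {
  "commands": [
    [[0,0,0],[0,0,0.007],-1],
    [[0,0,0],[0,0,0.007],-1],
    [[0,0,0],[0,0,0.007],-1]
  ]
}}

```text
clock: 11.38
ee_pos: [0.534, -0.0159, 0.0773]
eef_rot: [0.982, 0.188, 0.0, -0.0]
force: [0.6, 0.1, 3.7]
gripper_width: 0.0004
```

Call:
{"name": "move_arm", "arguments": {
  "commands": [
    [[0,0,0],[0,0,0.007],-1],
    [[0,0,0],[0,0,0.007],-1],
    [[0,0,0],[0,0,0.007],-1]
  ]
}}

```text
clock: 11.63
ee_pos: [0.534, -0.016, 0.0763]
eef_rot: [0.982, 0.188, 0.0, -0.0]
force: [-0.7, -0.4, 5.4]
gripper_width: 0.0007
```

Call:
{"name": "move_arm", "arguments": {
  "commands": [
    [[0,0,0],[0,0,0.007],-1],
    [[0,0,0],[0,0,0.007],-1],
    [[0,0,0],[0,0,0.007],-1]
  ]
}}

```text
clock: 11.88
ee_pos: [0.5341, -0.016, 0.0757]
eef_rot: [0.982, 0.188, 0.0, 0.0]
force: [-0.8, -0.5, 9.4]
gripper_width: 0.0004
```

Call:
{"name": "move_arm", "arguments": {
  "commands": [
    [[0,0,0],[0,0,0.005],-1],
    [[0,0,0],[0,0,0.005],-1],
    [[0,0,0],[0,0,0.005],-1]
  ]
}}

```text
clock: 12.13
ee_pos: [0.5341, -0.016, 0.0752]
eef_rot: [0.982, 0.188, 0.0, 0.0]
force: [-1.9, 0.2, 11.3]
gripper_width: 0.0007
```

Call:
{"name": "move_arm", "arguments": {
  "commands": [
    [[0,0,0],[0,0,0.004],-1],
    [[0,0,0],[0,0,0.004],-1],
    [[0,0,0],[0,0,0.004],-1]
  ]
}}

```text
clock: 12.38
ee_pos: [0.5341, -0.016, 0.0748]
eef_rot: [0.982, 0.188, 0.0, 0.0]
force: [-2.8, 0.7, 13.8]
gripper_width: 0.0003
```

Call:
{"name": "move_arm", "arguments": {
  "commands": [
    [[0,0,0],[0,0,-0.03],-1],
    [[0,0,0],[0,0,-0.06],-1],
    [[0,0,0],[0,0,-0.1],-1],
    [[0,0,0],[0,0,-0.2],-1],
    [[0,0,0],[0,0,-0.3],-1],
    [[0,0,0],[0,0,-0.4],-1],
    [[0,0,0],[0,0,-0.4],-1]
  ]
}}

```text
clock: 12.97
ee_pos: [0.5353, -0.0162, 0.1361]
eef_rot: [0.982, 0.188, 0.002, 0.001]
force: [0.7, 1.3, -0.6]
gripper_width: 0.0005
```

Call:
{"name": "move_arm", "arguments": {
  "commands": [
    [[0,0,0],[-0.2,-0.03,-0.2],-1],
    [[0,0,0],[-0.45,-0.07,-0.33],-1],
    [[0,0,0],[-0.7,-0.11,-0.33],-1],
    [[0,0,0],[-0.95,-0.158,-0.33],-1],
    [[0,0,0],[-0.95,-0.158,-0.33],-1],
    [[0,0,0],[-0.95,-0.158,-0.33],-1]
  ]
}}

```text
clock: 13.47
ee_pos: [0.3899, -0.0462, 0.1826]
eef_rot: [0.982, 0.187, -0.001, -0.001]
force: [0.9, 0.6, 0.3]
gripper_width: 0.0003
```

```bash
python3 - <<'E'
from h import *
s=r.get_state();print(s["ee_pos"],s["force"],s["clock"])
d=r.get_image("wrist")
cv2.imwrite("pics/w4.png",d["img"])
E
```

```text
[ 0.38993989 -0.04618615  0.1825944 ] [0.85831514 0.60026209 0.31042148] 13.4667
```

View pics/w4.png

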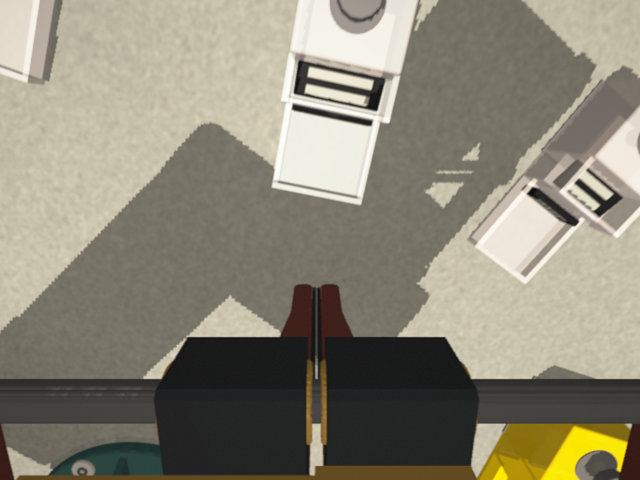

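```bash
python3 - <<'E'
from h import *
s=r.get_state();d=r.get_image("wrist")
cv2.imwrite("pics/w4c.png",cv2.resize(d["img"][40:215,260:430],None,fx=3.4,fy=3.4,interpolation=cv2.INTER_CUBIC))
g=cv2.cvtColor(d["img"],cv2.COLOR_BGR2GRAY)
L=wplane((273.5,187),.02,s,d);R_=wplane((361,203.5),.02,s,d);yv=(L-R_)/np.linalg.norm(L-R_);xv=np.array([yv[1],-yv[0],0]);o=np.array([.534,-.0155,0])-.028*xv
print(L,R_,np.linalg.norm(L-R_),(L-o)@xv,(L-o)@yv,(R_-o)@yv)
for uv in((291,105),(371,120),(330,117)):print(uv,[np.round(((wplane(uv,z,s,d)-o)@xv*1e3,(wplane(uv,z,s,d)-o)@yv*1e3),1) for z in(.01,.025,.037)])
# long key prep
E
```

```text
[ 0.40614609 -0.00511911  0.02      ] [ 0.41938868 -0.07367071  0.02      ] 0.06981896599066915 -0.09556413590257491 0.034442546888400205 -0.03537641910226896
(291, 105) [array([-32.8,  32. ]), array([-33.3,  31.1]), array([-33.7,  30.3])]
(371, 120) [array([-32.2, -30.3]), array([-32.7, -28.5]), array([-33.1, -27.1])]
(330, 117) [array([-35.9,   1.1]), array([-36.2,   1.5]), array([-36.5,   1.8])]
```

View pics/w4c.png

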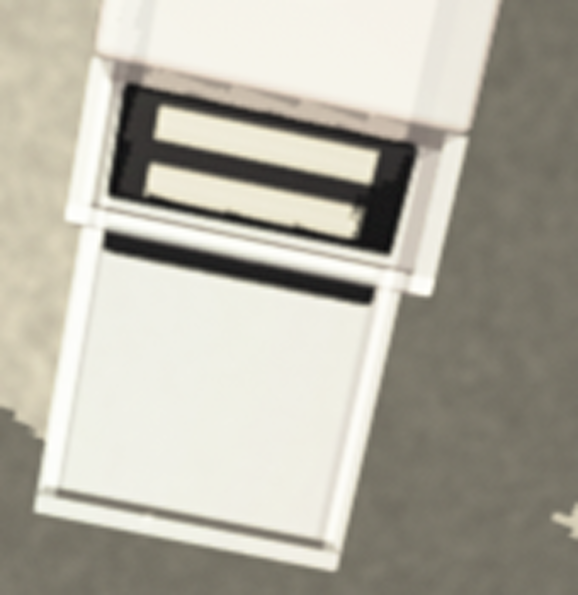

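The medium case is a dark strip at (291,105)–(371,120), directly in front of the magazine wall. This single view can't fix its height well, so I'll take a second view with sideways parallax on the way to the long dispenser.

Call:
{"name": "move_arm", "arguments": {
  "commands": [
    [[0,0,0],[0.09,-0.22,0],-1],
    [[0,0,0],[0.18,-0.45,0],-1],
    [[0,0,0],[0.27,-0.68,0],-1],
    [[0,0,0],[0.36,-0.9,0],-1],
    [[0,0,0],[0.36,-0.9,0],-1],
    [[0,0,0],[0.36,-0.9,0],-1]
  ]
}}

```text
clock: 14.07
ee_pos: [0.3942, 0.1009, 0.1831]
eef_rot: [0.982, 0.19, 0.0, -0.0]
force: [-0.7, -1.1, -0.4]
gripper_width: 0.0006
```

```bash
python3 - <<'E'
from h import *
s=r.get_state();print(s["ee_pos"],s["force"],s["clock"])
d=r.get_image("wrist")
cv2.imwrite("pics/w5.png",d["img"])
cv2.imwrite("pics/t5.png",r.get_image("top")["img"])
np.save("w5.npy",[s["ee_pos"].tolist()+s["eef_rot"].tolist()])
E
```

```text
[0.3942112  0.10089826 0.18310987] [-0.74270427 -1.12081155 -0.37244203] 14.0667
```

View pics/w5.png

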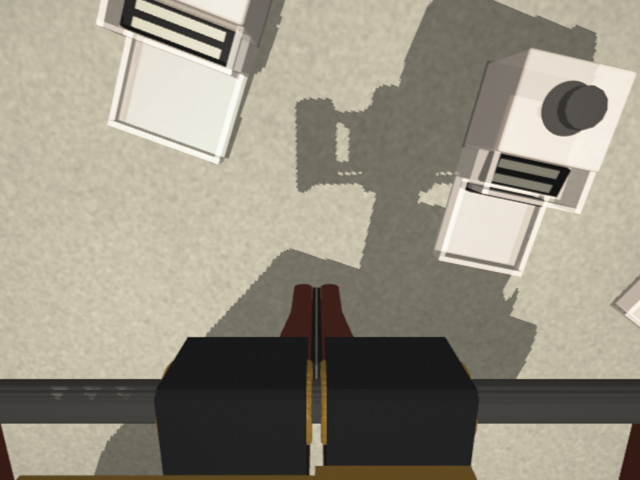

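View pics/t5.png

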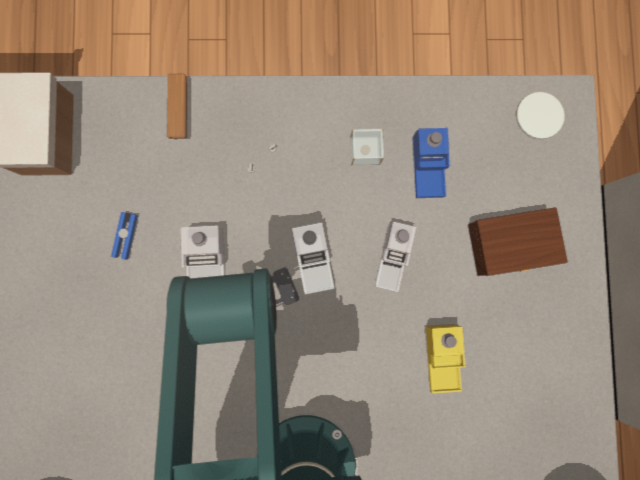

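```bash
python3 - <<'E'
import cv2,numpy as np
t=cv2.imread("pics/t5.png");w=cv2.imread("pics/w5.png")
a=cv2.resize(t[215:300,285:345],(300,425),interpolation=cv2.INTER_CUBIC);b=cv2.resize(w[130:285,420:600],(490,425),interpolation=cv2.INTER_CUBIC)
cv2.imwrite("pics/p5.png",np.hstack([a,b]))
E
```

```text
(no output)
```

View pics/p5.png

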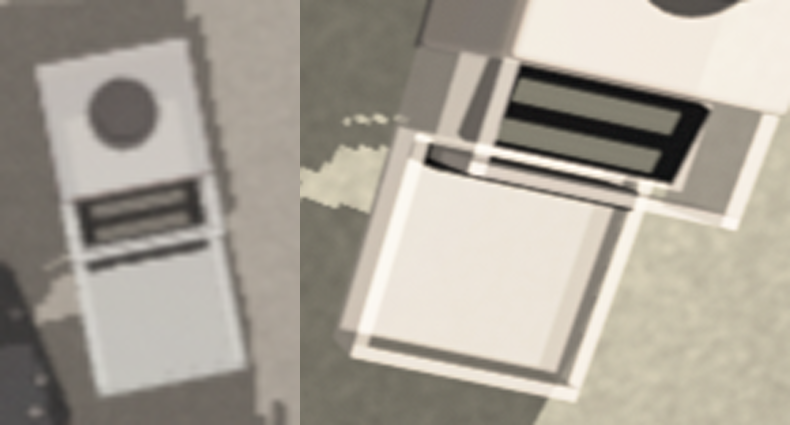

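```bash
python3 - <<'E'
from h import *
s=r.get_state();d=r.get_image("wrist")
L=wplane((435.5,259.5),.02,s,d);R_=wplane((521,275.5),.02,s,d)
yv=np.array([-.01324,.06855,0])/.06982;xv=np.array([yv[1],-yv[0],0]);o=np.array([.534,-.0155,0])-.028*xv
print("tray front",[( (p-o)@xv*1e3).round(1) for p in(L,R_)],[((p-o)@yv*1e3).round(1) for p in(L,R_)])
for uv in((467,190.2),(542,206),(467,183)):print(uv,[np.round(((wplane(uv,z,s,d)-o)@xv*1e3,(wplane(uv,z,s,d)-o)@yv*1e3),1).tolist() for z in(.004,.01,.025,.037)])
t=r.get_image("top")
for uv in((285+87/5,215+268/5),(285+210/5,215+243/5),(285+150/5,215+258/5)):
    print("top",[np.round(((onplane(t,uv,z)-o)@xv*1e3,(onplane(t,uv,z)-o)@yv*1e3),1).tolist() for z in(.004,.01,.025,.037)])
E
```

```text
tray front [np.float64(-100.1), np.float64(-100.2)] [np.float64(37.0), np.float64(-36.2)]
(467, 190.2) [[-41.7, 21.8], [-41.2, 24.1], [-40.0, 29.8], [-39.1, 34.4]]
(542, 206) [[-42.6, -43.0], [-42.1, -39.5], [-40.9, -30.9], [-39.9, -24.0]]
(467, 183) [[-36.0, 23.4], [-35.6, 25.7], [-34.7, 31.4], [-33.9, 36.0]]
top [[-38.0, 31.3], [-38.3, 31.4], [-38.8, 31.4], [-39.2, 31.4]]
top [[-38.4, -29.5], [-38.6, -29.1], [-39.1, -28.3], [-39.6, -27.7]]
top [[-39.5, 0.5], [-39.8, 0.7], [-40.3, 1.1], [-40.7, 1.5]]
```

Two views agree: at z=25 mm the strip's ends are at y=+29.8 and -30.9 mm, exactly 60 mm and centred. So the medium case stands on edge in its tray, with centre x≈-33 mm and z≈15 mm. Moving to the long key.

Call:
{"name": "move_arm", "arguments": {
  "commands": [
    [[0,0,0],[0.2,-0.08,0],-1],
    [[0,0,0],[0.4,-0.16,0],-1],
    [[0,0,0],[0.6,-0.24,0.1],-1],
    [[0,0,0],[0.6,-0.24,0.1],-1]
  ]
}}

```text
clock: 14.6
ee_pos: [0.4684, 0.167, 0.1671]
eef_rot: [0.982, 0.187, 0.002, -0.001]
force: [1.2, -0.4, -0.5]
gripper_width: 0.0006
```

Call:
{"name": "move_arm", "arguments": {
  "commands": [
    [[0,0,0],[0.2,-0.08,0],-1],
    [[0,0,0],[0.4,-0.16,0.1],-1],
    [[0,0,0],[0.6,-0.24,0.2],-1],
    [[0,0,0],[0.6,-0.24,0.3],-1],
    [[0,0,0],[0.6,-0.24,0.3],-1],
    [[0,0,0],[0.6,-0.24,0.3],-1]
  ]
}}

```text
clock: 15.1
ee_pos: [0.5326, 0.2303, 0.1224]
eef_rot: [0.982, 0.187, -0.002, 0.0]
force: [-0.4, 0.8, -0.3]
gripper_width: 0.0007
```

```bash
python3 - <<'E'
from h import *
s=r.get_state();print(s["ee_pos"],s["force"],s["clock"])
d=r.get_image("wrist")
cv2.imwrite("pics/w6c.png",cv2.resize(d["img"][200:320,250:390],None,fx=4,fy=4))
print([np.round(wproj((.5331,.2367,z),s,d),1) for z in(.066,.0945)])
E
```

```text
[0.53264278 0.23032383 0.12237435] [-0.40133352  0.79078925 -0.26657951] 15.1
[array([305.6, 260.5]), array([304.2, 279.1])]
```

View pics/w6c.png

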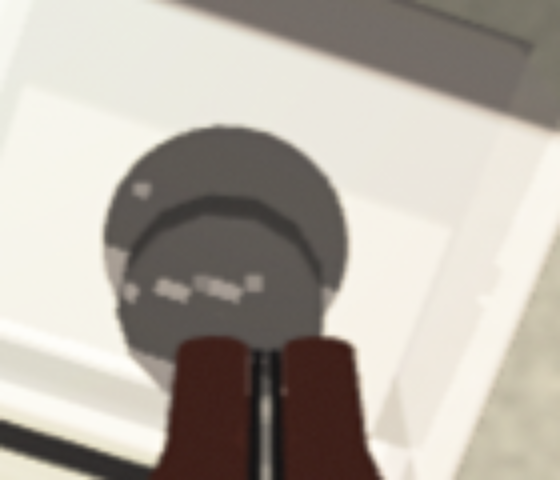

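The key's centre is at u≈306 and the tips are at 316, so I'll shift about 4.5 mm in tool -y. That agrees with the triangulated point plus the earlier bias.

Call:
{"name": "move_arm", "arguments": {
  "commands": [
    [[0,0,0],[0.01,-0.03,0.04],-1],
    [[0,0,0],[0.01,-0.03,0.08],-1],
    [[0,0,0],[0.01,-0.03,0.12],-1],
    [[0,0,0],[0.01,-0.03,0.12],-1],
    [[0,0,0],[0.01,-0.03,0.12],-1]
  ]
}}

```text
clock: 15.57
ee_pos: [0.533, 0.2367, 0.1051]
eef_rot: [0.982, 0.188, -0.0, 0.0]
force: [-0.1, 0.7, -0.4]
gripper_width: 0.0004
```

Call:
{"name": "move_arm", "arguments": {
  "commands": [
    [[0,0,0],[0,0,0.01],-1],
    [[0,0,0],[0,0,0.02],-1],
    [[0,0,0],[0,0,0.02],-1]
  ]
}}

```text
clock: 15.82
ee_pos: [0.5335, 0.237, 0.1023]
eef_rot: [0.982, 0.188, -0.0, -0.0]
force: [0.9, -0.3, 0.1]
gripper_width: 0.0001
```

Call:
{"name": "move_arm", "arguments": {
  "commands": [
    [[0,0,0],[0,0,0.01],-1],
    [[0,0,0],[0,0,0.02],-1],
    [[0,0,0],[0,0,0.02],-1]
  ]
}}

```text
clock: 16.07
ee_pos: [0.5334, 0.2369, 0.0991]
eef_rot: [0.982, 0.188, -0.0, -0.0]
force: [-0.7, 0.5, -0.9]
gripper_width: 0.0007
```

Call:
{"name": "move_arm", "arguments": {
  "commands": [
    [[0,0,0],[0,0,0.01],-1],
    [[0,0,0],[0,0,0.02],-1],
    [[0,0,0],[0,0,0.02],-1]
  ]
}}

```text
clock: 16.32
ee_pos: [0.5333, 0.2369, 0.096]
eef_rot: [0.982, 0.188, -0.0, -0.0]
force: [0.3, 0.3, -0.3]
gripper_width: 0.0005
```

Call:
{"name": "move_arm", "arguments": {
  "commands": [
    [[0,0,0],[0,0,0.01],-1],
    [[0,0,0],[0,0,0.02],-1],
    [[0,0,0],[0,0,0.02],-1]
  ]
}}

```text
clock: 16.57
ee_pos: [0.5336, 0.237, 0.0932]
eef_rot: [0.982, 0.188, -0.0, -0.0]
force: [0.3, -1.1, 0.5]
gripper_width: -0.0
```

Call:
{"name": "move_arm", "arguments": {
  "commands": [
    [[0,0,0],[0,0,0.01],-1],
    [[0,0,0],[0,0,0.02],-1],
    [[0,0,0],[0,0,0.02],-1]
  ]
}}

```text
clock: 16.82
ee_pos: [0.5337, 0.237, 0.0904]
eef_rot: [0.982, 0.188, 0.0, -0.0]
force: [-0.5, -0.1, 3.4]
gripper_width: 0.0009
```

Call:
{"name": "move_arm", "arguments": {
  "commands": [
    [[0,0,0],[0,0,0.01],-1],
    [[0,0,0],[0,0,0.015],-1],
    [[0,0,0],[0,0,0.015],-1]
  ]
}}

```text
clock: 17.07
ee_pos: [0.5337, 0.237, 0.0881]
eef_rot: [0.982, 0.188, 0.0, -0.0]
force: [-1.0, -0.5, 2.8]
gripper_width: 0.0007
```

Contact came between 0.0932 and 0.0904, so I expect the stop around 0.081–0.083.

Call:
{"name": "move_arm", "arguments": {
  "commands": [
    [[0,0,0],[0,0,0.01],-1],
    [[0,0,0],[0,0,0.015],-1],
    [[0,0,0],[0,0,0.015],-1]
  ]
}}

```text
clock: 17.32
ee_pos: [0.5336, 0.237, 0.0858]
eef_rot: [0.982, 0.188, 0.0, -0.0]
force: [-0.6, 0.6, 4.0]
gripper_width: 0.0006
```

Call:
{"name": "move_arm", "arguments": {
  "commands": [
    [[0,0,0],[0,0,0.007],-1],
    [[0,0,0],[0,0,0.007],-1],
    [[0,0,0],[0,0,0.007],-1]
  ]
}}

```text
clock: 17.57
ee_pos: [0.5336, 0.237, 0.0849]
eef_rot: [0.982, 0.188, 0.0, -0.0]
force: [-0.2, -0.6, 4.5]
gripper_width: 0.0003
```

Call:
{"name": "move_arm", "arguments": {
  "commands": [
    [[0,0,0],[0,0,0.007],-1],
    [[0,0,0],[0,0,0.007],-1],
    [[0,0,0],[0,0,0.007],-1]
  ]
}}

```text
clock: 17.82
ee_pos: [0.5336, 0.237, 0.0838]
eef_rot: [0.982, 0.188, 0.0, -0.0]
force: [-1.0, -0.6, 4.9]
gripper_width: 0.0006
```

Call:
{"name": "move_arm", "arguments": {
  "commands": [
    [[0,0,0],[0,0,0.007],-1],
    [[0,0,0],[0,0,0.007],-1],
    [[0,0,0],[0,0,0.007],-1]
  ]
}}

```text
clock: 18.07
ee_pos: [0.5337, 0.237, 0.083]
eef_rot: [0.982, 0.188, 0.0, -0.0]
force: [-0.7, -0.4, 6.8]
gripper_width: 0.0006
```

Call:
{"name": "move_arm", "arguments": {
  "commands": [
    [[0,0,0],[0,0,0.005],-1],
    [[0,0,0],[0,0,0.005],-1],
    [[0,0,0],[0,0,0.005],-1]
  ]
}}

```text
clock: 18.32
ee_pos: [0.5337, 0.237, 0.0826]
eef_rot: [0.982, 0.188, 0.0, -0.0]
force: [-2.1, -1.0, 8.8]
gripper_width: 0.0007
```

Call:
{"name": "move_arm", "arguments": {
  "commands": [
    [[0,0,0],[0,0,0.005],-1],
    [[0,0,0],[0,0,0.005],-1],
    [[0,0,0],[0,0,0.005],-1]
  ]
}}

```text
clock: 18.57
ee_pos: [0.5337, 0.237, 0.0821]
eef_rot: [0.982, 0.188, 0.0, -0.0]
force: [-2.7, -1.0, 11.4]
gripper_width: 0.0002
```

Call:
{"name": "move_arm", "arguments": {
  "commands": [
    [[0,0,0],[0,0,0.004],-1],
    [[0,0,0],[0,0,0.004],-1],
    [[0,0,0],[0,0,0.004],-1]
  ]
}}

```text
clock: 18.82
ee_pos: [0.5338, 0.2371, 0.0817]
eef_rot: [0.982, 0.188, 0.0, -0.0]
force: [-2.1, -0.4, 13.0]
gripper_width: 0.0005
```

Call:
{"name": "move_arm", "arguments": {
  "commands": [
    [[0,0,0],[0,0,-0.03],-1],
    [[0,0,0],[0,0,-0.06],-1],
    [[0,0,0],[0,0,-0.1],-1],
    [[0,0,0],[0,0,-0.2],-1],
    [[0,0,0],[0,0,-0.3],-1],
    [[0,0,0],[0,0,-0.4],-1],
    [[0,0,0],[0,0,-0.4],-1]
  ]
}}

```text
clock: 19.4
ee_pos: [0.5351, 0.2375, 0.143]
eef_rot: [0.982, 0.188, 0.002, -0.0]
force: [0.2, -0.5, 0.3]
gripper_width: 0.0005
```

Call:
{"name": "move_arm", "arguments": {
  "commands": [
    [[0,0,0],[-0.2,0,-0.15],-1],
    [[0,0,0],[-0.45,0,-0.25],-1],
    [[0,0,0],[-0.7,0,-0.3],-1],
    [[0,0,0],[-0.98,0,-0.3],-1],
    [[0,0,0],[-0.98,0,-0.3],-1],
    [[0,0,0],[-0.98,0,-0.3],-1]
  ]
}}

```text
clock: 19.9
ee_pos: [0.3934, 0.1817, 0.1846]
eef_rot: [0.982, 0.188, -0.002, 0.0]
force: [1.2, 0.6, -0.5]
gripper_width: 0.0007
```

```bash
python3 - <<'E'
from h import *
s=r.get_state();print(s["ee_pos"],s["force"],s["clock"])
d=r.get_image("wrist")
cv2.imwrite("pics/w7.png",d["img"])
E
```

```text
[0.39337513 0.18172617 0.18464908] [ 1.23207852  0.64740283 -0.53731478] 19.9
```

View pics/w7.png

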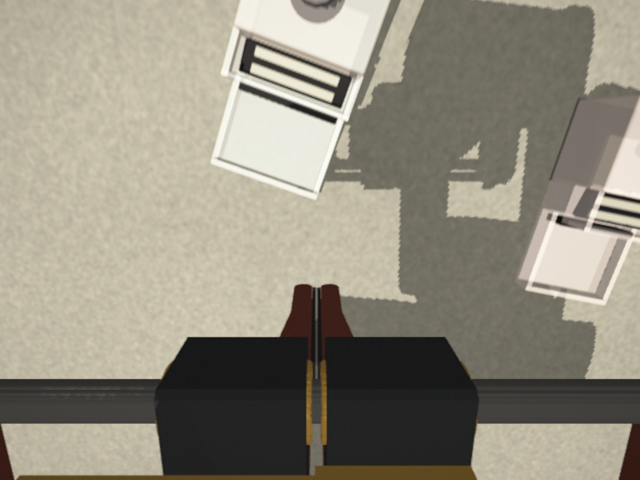

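The long tray shows the same dark strip at (240,85)–(338,118), in front of the magazine. I'll move aside for a parallax and top check of all three.

Call:
{"name": "move_arm", "arguments": {
  "commands": [
    [[0,0,0],[-0.05,0.25,0],-1],
    [[0,0,0],[-0.1,0.5,0],-1],
    [[0,0,0],[-0.2,0.75,0],-1],
    [[0,0,0],[-0.3,0.95,0],-1],
    [[0,0,0],[-0.3,0.95,0],-1],
    [[0,0,0],[-0.3,0.95,0],-1]
  ]
}}

```text
clock: 20.45
ee_pos: [0.4094, 0.0322, 0.1855]
eef_rot: [0.983, 0.186, 0.0, -0.0]
force: [-0.1, 1.6, 0.1]
gripper_width: 0.0006
```

```bash
python3 - <<'E'
from h import *
s=r.get_state();print(s["ee_pos"],s["force"],s["clock"])
d=r.get_image("wrist")
cv2.imwrite("pics/w8.png",d["img"])
t=r.get_image("top")["img"];cv2.imwrite("pics/t8.png",t)
cv2.imwrite("pics/t8c.png",np.hstack([cv2.resize(t[215:300,u:u+60],(260,368),interpolation=cv2.INTER_CUBIC) for u in(175,285,365)]))
E
```

```text
[0.40943701 0.0321844  0.18548309] [-0.0766187   1.63483081  0.11348672] 20.45
```

View pics/w8.png

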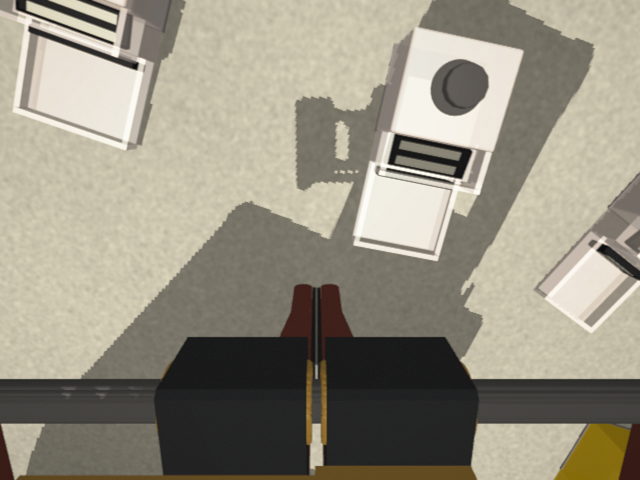

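View pics/t8c.png

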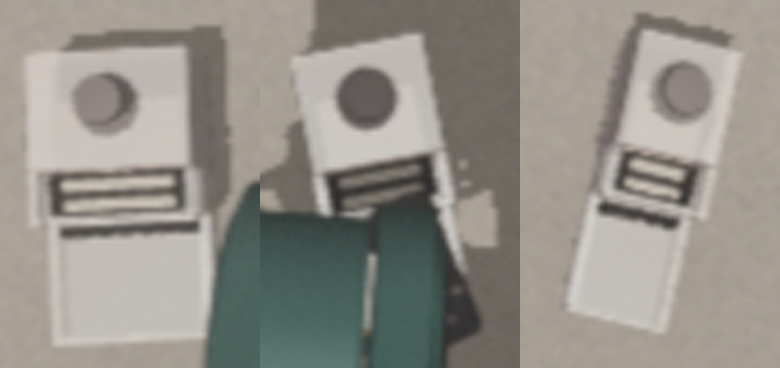

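```bash
python3 - <<'E'
from h import *
s=r.get_state();d=r.get_image("wrist");t=r.get_image("top")
L=onplane(t,(175+54/4.333,215+344/4.333),.02);R_=onplane(t,(175+211/4.333,215+337/4.333),.02)
yv=(L-R_)/np.linalg.norm(L-R_);xv=np.array([yv[1],-yv[0],0]);o=np.array([.534,.2355,0])-.028*xv
D=lambda p:np.round(((p-o)@xv*1e3,(p-o)@yv*1e3),1).tolist()
print("front",D(L),D(R_))
for uv in((175+60/4.333,215+235/4.333),(175+199/4.333,215+229/4.333)):print("top",[D(onplane(t,uv,z)) for z in(.01,.025,.04)])
for uv in((29,38),(143,69)):print("wrist",[D(wplane(uv,z,s,d)) for z in(.01,.025,.04)])
cv2.imwrite("pics/w8c.png",cv2.resize(d["img"][0:155,0:190],None,fx=4,fy=3.8,interpolation=cv2.INTER_CUBIC))
E
```

```text
front [-98.9, 42.7] [-98.9, -42.4]
top [[-39.2, 40.4], [-39.9, 37.0], [-40.6, 33.5]]
top [[-39.2, -35.9], [-39.9, -38.4], [-40.5, -40.9]]
wrist [[-47.3, 48.3], [-46.6, 38.5], [-46.0, 28.7]]
wrist [[-39.2, -35.9], [-38.9, -41.9], [-38.6, -48.0]]
```

View pics/w8c.png

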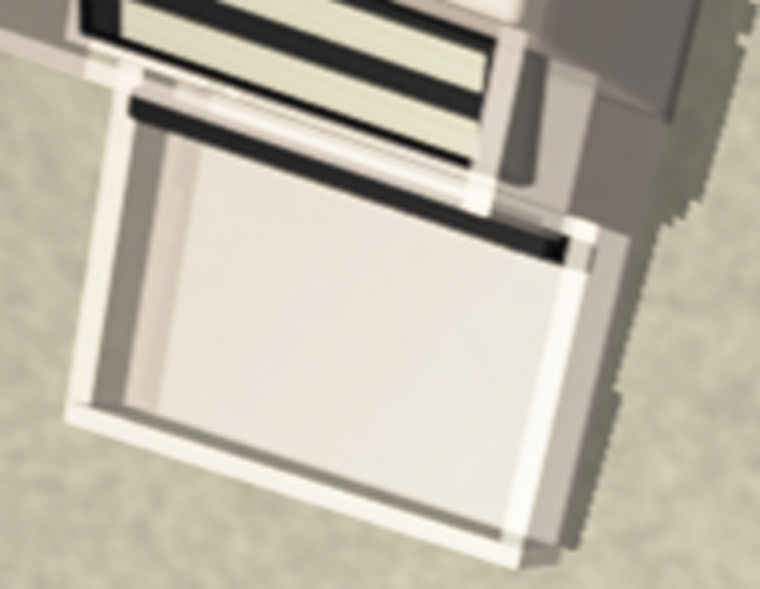

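For the long case, the top view at z=25 mm gives ends at y=+37.0 and -38.4 mm, which is 75 mm and centred. It stands on edge in its tray like the others. The robot is clear, so I'm handing in.

```bash
python3 - <<'E'
from rig import r
s=r.get_state();print(s["ee_pos"],s["force"],s["clock"]);print(r.finish_job())
E
```

```text
[0.40827491 0.03473954 0.18549185] [ 0.3793275  -0.56133601 -0.39391444] 20.65
the job is handed in; nothing more can be done
None
```

I pressed the short, medium and long keys once each, in that order. All three lower cases look to be in their trays. I handed the job in at 20.65 s of the 50 s; it reports no verdict.

- **Presses:** each key went down in small steps to its stop after about 10 mm. The highest force readings between steps were 13.0 N, 13.8 N and 13.0 N, and each key was released straight up.
- **Cases:** the last pictures show one case in each tray, and cases still in all three magazines. Each dropped case stands on its long edge against the magazine front rather than lying flat. I put their centres at x ≈ -37, -33 and -34 mm (short, medium, long) and about 15 mm high, inside the limits.
- **Checks that disagreed:** measured tray fronts were off by up to 4 mm, and I corrected for that. One corner of the long case in the last wrist view was about 7 mm off in x, because I picked the pixel poorly; the top view was consistent. The arm hid the medium tray in the final top view; I had checked that tray earlier from two other angles.
- **Robot:** it touched only the keys and stood clear of everything at hand-in.

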